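Snap the battery cover onto the label printer

ROBOT

A 7-joint arm with a two-finger parallel gripper is mounted at the origin on a cart in front of the work surface, level with it; the furniture and walls round the work are solid. World frame = base frame: x ahead of the robot, y to its left, z up, the work surface at z = 0. Lengths are in m, angles in rad, forces in N, time in s.
With the tool pointing down it reaches from about 0.35 to 0.9 m from the base axis. Payload 8.1 kg.
Tool frame: the origin (TCP) lies at the centre of the arm's flange, where the gripper is bolted on; the fingertips stand 178 mm ahead of it and the grasp point (between the pads) lies 159 mm ahead of it; z points along the fingers, y is the direction in which the jaws open and shut (so a half turn about z gives the same grasp; the last joint's range is limited). The gripper opens to 92 mm and grips with 3 to 60 N. Pads are 19 mm wide; open, the fingers measure 130 mm over their backs; the gripper's body (75 mm by 190 mm) begins 47 mm behind the grasp point.
Start: joints at [1.123, 0.434, 0.025, 1.573, -0.012, 1.134, -0.075], TCP at [0.211, -0.588, 0.405] pointing down, gripper open.
Joint ranges: [-2.62, 2.62], [-0.44, 2.09], [-1.27, 1.32], [0.08, 2.57], [-1.32, 4.46], [0.12, 2], [-2.74, 2.74]. Speed limits (rad/s): [2.22, 2.22, 3.01, 3.01, 3.14, 3.14, 3.14].

INTERFACE

Orientations are given as a rotation vector (axis times angle).
In Python, from cell import arm gives the robot as it stands. The module is installed in compiled form; this text tells all that it offers.
- The arm moves only by the tool move_arm, never from a script. Its argument "steps" is a list of rows, each a list of 4 numbers: the shift along the tool's x, y, z in mm, then the turn about the tool's z in rad. In form: [[x, y, z, twist], ...]. A call has 1 to 20 rows; each row is the pose to reach, as a shift and turn from the pose commanded when the call began, along the tool's axes at that moment; what a row does not reach only later rows make up. A row lasts 1/8 s, in which the tool goes at most 62.5 mm and 10.7 degrees, less where a joint would pass 70% of its speed; a pose out of reach is approached as far as the arm can. A call with a gripper value outside its range is refused whole. "grip" is the finger opening in mm, from 0 to 91.8, set as the call begins (left out, the last holds). The fingers move at their own pace and stop on an object; "grip_force" is the grip in N (left out, the last holds). Time passes only in rows, so rows that repeat a pose let the fingers close. It gives the time, the measured TCP pose, the force and the opening at its end, in the units of the state.
- arm.observe(): the state, without advancing time (a new reading comes with each control period).
- arm.get_image(name): name is "scene" or "side" or "wrist"; returns the picture (400x640x3 uint8, red, green, blue); there is no depth.
- arm.camera_info(name): a dict with "mtx" (3x3 intrinsics, pixels), "dist_coeffs" ([k1, k2, p1, p2, k3] as OpenCV has them; the pictures are not rectified), "pose" (4x4, takes a point from camera to world coordinates); the wrist camera has in their place "T_tool_cam" (4x4, takes a point from camera to tool coordinates, whose origin is the TCP and whose axes are the flange's). Camera axes: x right, y down, z forward; pixel columns grow to the right and rows downward; lengths in m; the calibration is good to about 2 mm. A picture is of the moment at which its call begins: read the wrist's pose just before it. camera_info takes no time and is no camera call.
- arm.sign_off(): hands the job in, once; it reports no verdict.
The state is a dict: "clock": time; "joints": joint angles; "dq": joint speeds; "joint_efforts": joint torques, N m; "position": TCP position; "ee_rot": TCP orientation; "force": force on the tool from outside, world axes, zero at the start; "ft_torque": the same for the moment, N m; "width": opening from 0.0 (shut) to 1.0 (fully open).
Only numpy, scipy, OpenCV 4.12 (cv2) and the standard library are available. Lean on these libraries where they do the work, as an engineer would, in place of code of your own. Each camera call takes 0.05 s, during which the arm holds its last target.

TASK

The label printer with the yellow battery cover, on the wooden block, has had its battery changed, and the cover is only lying loosely on its clips. Press the yellow cover down corner by corner until every clip has snapped in and the cover sits level and fully home on the printer. Do not touch the other printer, the one with the blue cover.

Things in the scene. Friction and masses are not known exactly. Their poses are not given: they have to be found in the camera images.
- cover: loose yellow cap 110 (x) x 80 (y) x 19.5 mm, rigid, open below; origin: centre of its lower rim, z up, flat top at z +19.5. Press at the ringed marks x +-42, y +-30. Starts level on its clips, 9 mm above home. A corner pressed with 12 to 16 N (8 is too little, 20 harmless) snaps down 9 mm and stays, its opposite tipping up by as much; the last two clips go in together. It stops hard at home.
- printer: grey label printer lying back up, 156 (x) x 108 (y) x 38 mm, fixed on a smaller wooden block that is 25 to 65 mm high; origin: centre of the printer's underside, on top of the block, z up. Its back is at z +38; four rubber feet there, 2.5 mm high, at x +-67, y +-44. With the yellow cover home, the cover's origin is at (0, 0, +38) here, axes parallel, its top at z +57.5.
- other_printer: second grey printer, same size and axes, fixed, lying on the bare table farther back; its blue cover is already home (top 57.5 mm above the table). Not to be touched. Origin: centre of its underside, on the table.
Mind the look-alikes: they are no part of the job. Several things have the shape of the cover; the one meant has the colours described above.

How it is judged:
On the way:
1. one corner or end of the yellow cover has gone down before the rest (for a moment the cover is tilted by more than 2.3 degrees) (angle between the z axis of cover and the z axis of printer, either way round above 0.04 rad), for 0.05 s.
At the end, for the whole second after the job is handed in: The yellow cover is home on its printer: its rim within 2.5 mm of the printer's back, level with it to 2 degrees, centred on its seat to 6 mm and at rest (z of cover in the frame of printer below 0.0405 m and angle between the z axis of cover and the z axis of printer, either way round below 0.035 rad and horizontal distance between cover and printer below 0.006 m and linear speed of cover below 0.01 m/s); the robot touches nothing.
It fails at once if the robot touches the printer with the blue cover (contact force between any of the fingers, the arm and other_printer above 0.5 N).
It also fails if it takes over 38 s, if anything falls off the work surface, if the arm or the gripper's body presses on something with over 40 N, if the wrist force passes 120 N, or if a joint passes its speed limit or range.

## Working session

There is one attempt and no reset: what is moved stays moved. The work goes in short steps, Python scripts to look and compute and a tool call to move; the robot and the scene stay as the last step left them, time stands still between calls to the robot, and variables do not carry over. Pictures are saved under pics/ and viewed, and the job is handed in when it is done.

Besides the shell and the picture viewer there is one more tool, called as name(argument=value, ...) on one line, values as JSON. move_arm: Moves the arm, as the interface text tells. Its arguments: {"type":"object","properties":{"steps":{"type":"array"},"grip":{"type":"number"},"grip_force":{"type":"number"}},"required":["steps"]}

```bash
mkdir -p pics; python3 - <<'E'
from cell import arm
import cv2
s=arm.observe();print(s)
for n in ["scene","side","wrist"]:
    im=arm.get_image(n);cv2.imwrite(f"pics/{n}0.png",im[:,:,::-1])
    i=arm.camera_info(n);print(n,i)
E
```

```text
{'clock': 0.0, 'joints': array([ 1.12338497,  0.43521763,  0.02498171,  1.57411548, -0.01158544,
        1.13400782, -0.07512068]), 'dq': array([-0.00027019, -0.00011747,  0.00116152, -0.0006706 , -0.00030265,
        0.0009127 ,  0.00155859]), 'joint_efforts': array([ 1.43997904e-04, -6.67852736e+01,  9.85006168e-01, -3.14456677e+01,
       -6.04453753e-02,  4.29072976e-02,  1.94154168e-04]), 'position': array([ 0.21114281, -0.58799801,  0.40394107]), 'ee_rot': array([-3.09352207e+00, -5.38541354e-01,  6.80059685e-04]), 'force': array([0.08638686, 0.54028456, 0.07161396]), 'ft_torque': array([ 0.010857  , -0.02251906, -0.03972709]), 'width': 1.0017071145073408}
scene {'mtx': array([[467.55212503,   0.        , 322.11806549],
       [  0.        , 467.55212503, 202.46622206],
       [  0.        ,   0.        ,   1.        ]]), 'dist_coeffs': array([-0.12234605,  0.        ,  0.        ,  0.        ,  0.        ]), 'pose': array([[-0.77311251, -0.31252818,  0.55192679,  0.03613218],
       [-0.63421182,  0.36923267, -0.67929567,  0.83481086],
       [ 0.00850963, -0.87521047, -0.4836
[... 507 characters left out ...]
48242481,  0.51956177],
       [ 0.        ,  0.        ,  0.        ,  1.        ]])}
wrist {'mtx': array([[347.84479295,   0.        , 320.97084825],
       [  0.        , 347.84479295, 197.75225213],
       [  0.        ,   0.        ,   1.        ]]), 'dist_coeffs': array([-0.07781964,  0.        ,  0.        ,  0.        ,  0.        ]), 'T_tool_cam': array([[ 4.61457940e-04, -9.63889166e-01, -2.66303327e-01,
         7.22844481e-02],
       [ 9.99999583e-01,  6.54658814e-04, -6.36720516e-04,
        -3.62617936e-04],
       [ 7.88065827e-04, -2.66302922e-01,  9.63889067e-01,
         2.04166604e-02],
       [ 0.00000000e+00,  0.00000000e+00,  0.00000000e+00,
         1.00000000e+00]])}
```

View pics/scene0.png

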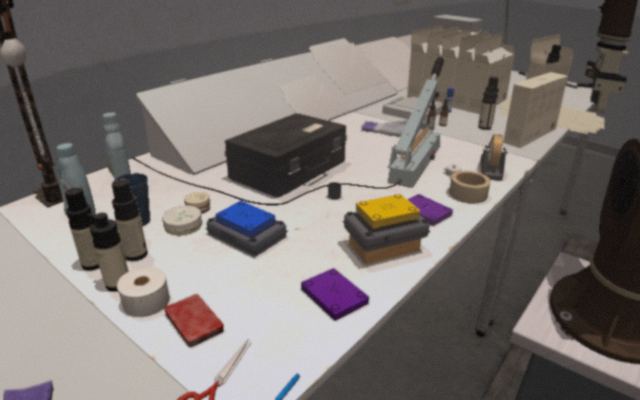

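View pics/side0.png

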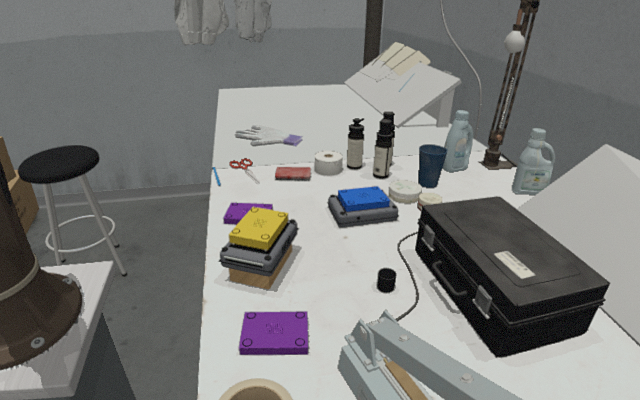

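View pics/wrist0.png

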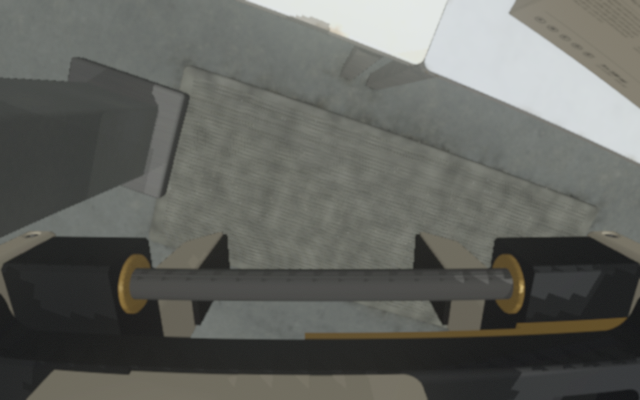

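Candidates: the yellow cap on the block (scene 390,208; side 260,228), purple caps (scene 430,208 and 335,292; side 248,212 and 275,332), the blue cap on the other printer (scene 245,217; side 363,198), and a red box (scene 194,318). I choose the yellow cap and check it in a close crop.

```bash
python3 - <<'E'
import cv2
a=cv2.imread("pics/scene0.png")[180:270,330:440];b=cv2.imread("pics/side0.png")[195:295,210:310]
cv2.imwrite("pics/sc.png",cv2.resize(a,None,fx=7,fy=6.0 and 7*0.9,interpolation=cv2.INTER_CUBIC) if 0 else cv2.resize(a,None,fx=6,fy=6,interpolation=cv2.INTER_CUBIC))
cv2.imwrite("pics/sd.png",cv2.resize(b,None,fx=6,fy=6,interpolation=cv2.INTER_CUBIC))
E
```

```text
(no output)
```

View pics/sc.png

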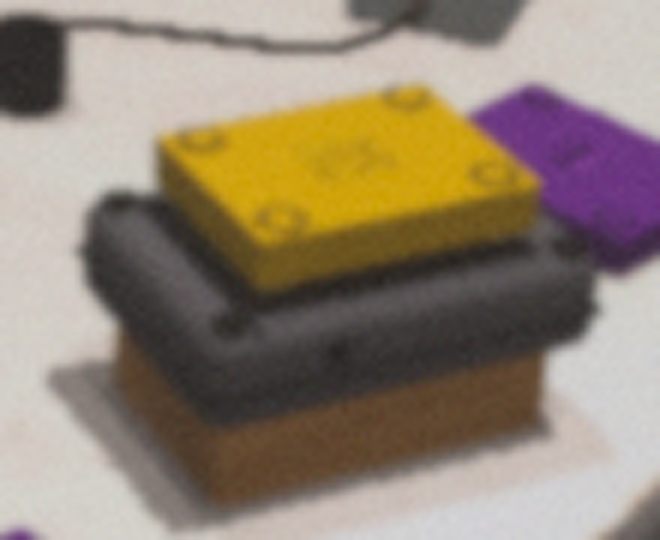

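View pics/sd.png

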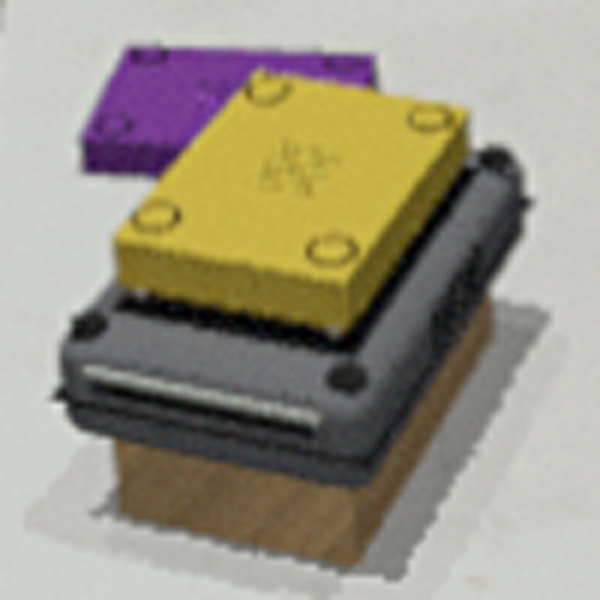

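The crops show the yellow cap on a grey printer on a wooden block. Its four rings are visible in both views: scene about (364,203), (398,196), (412,209), (377,216); side about (255,210), (282,215), (265,236), (236,231). Next I fit the pose.

```bash
cat > h.py <<'E'
from cell import arm
import cv2,numpy as np
from scipy.optimize import least_squares
from scipy.spatial.transform import Rotation as R
def proj(n,P,Tw=None):
    i=arm.camera_info(n); T=i["pose"] if Tw is None else Tw
    Ti=np.linalg.inv(T); rv=cv2.Rodrigues(Ti[:3,:3])[0]
    return cv2.projectPoints(np.asarray(P,float),rv,Ti[:3,3],i["mtx"],i["dist_coeffs"])[0][:,0]
M=np.array([[42,30,0],[-42,30,0],[-42,-30,0],[42,-30,0]])/1e3
def marks(p):
    c,s=np.cos(p[3]),np.sin(p[3]); return M@np.array([[c,-s,0],[s,c,0],[0,0,1]]).T+p[:3]
E
python3 - <<'E'
from h import *
A=np.array([(202,139),(406,98),(492,174),(281,219)])/6+[330,180]
B=np.array([(268,88),(431,118),(331,249),(156,216)])/6+[210,195]
res=[]
for d in (1,-1):
  for i in range(4):
    for y in np.arange(0,6.3,.8):
     a=np.roll(A[::d],i,0)
     def f(p):
        pa=proj("scene",marks(p));pb=proj("side",marks(p))
        # side assignment: nearest
        D=np.linalg.norm(pb[:,None]-B[None],axis=2).min(1)
        return np.r_[(pa-a).ravel(),D]
     r=least_squares(f,[.45,0,.1,y]);res.append((r.cost,r.x))
res.sort(key=lambda t:t[0])
for c,x in res[:6]:print(c,x.round(4))
p=res[0][1];print(marks(p).round(4));print(proj("scene",marks(p))-A.mean(0));
print(proj("scene",marks(p)),A,proj("side",marks(p)),B)
E
```

```text
Traceback (most recent call last):
  File "h.py", line 6, in proj
    i=arm.camera_info(n); T=i["pose"] if Tw is None else Tw
ValueError: time passes only in moves, steps and waits
```

```bash
cat > h.py <<'E'
from cell import arm
import cv2,numpy as np
from scipy.optimize import least_squares
from scipy.spatial.transform import Rotation as R
I={n:arm.camera_info(n) for n in ("scene","side","wrist")}
def proj(n,P,Tw=None):
    i=I[n]; T=i["pose"] if Tw is None else Tw
    Ti=np.linalg.inv(T); rv=cv2.Rodrigues(Ti[:3,:3])[0]
    return cv2.projectPoints(np.asarray(P,float),rv,Ti[:3,3],i["mtx"],i["dist_coeffs"])[0][:,0]
M=np.array([[42,30,0],[-42,30,0],[-42,-30,0],[42,-30,0]])/1e3
def marks(p):
    c,s=np.cos(p[3]),np.sin(p[3]); return M@np.array([[c,-s,0],[s,c,0],[0,0,1]]).T+p[:3]
E
cat > fit.py <<'E'
from h import *
A=np.array([(202,139),(406,98),(492,174),(281,219)])/6+[330,180]
B=np.array([(268,88),(431,118),(331,249),(156,216)])/6+[210,195]
res=[]
for d in (1,-1):
  for i in range(4):
    for y in np.arange(0,6.3,.8):
     a=np.roll(A[::d],i,0)
     def f(p):
        pa=proj("scene",marks(p));pb=proj("side",marks(p))
        D=np.linalg.norm(pb[:,None]-B[None],axis=2).min(1)
        return np.r_[(pa-a).ravel(),D]
     r=least_squares(f,[.45,0,.1,y]);res.append((r.cost,r.x))
res.sort(key=lambda t:t[0])
for c,x in res[:6]:print(c,x.round(4))
p=res[0][1];print(marks(p).round(4))
print(proj("scene",marks(p)).round(1).tolist(),A.round(1).tolist(),proj("side",marks(p)).round(1).tolist(),B.round(1).tolist())
E
python3 fit.py
```

```text
0.7691144286630227 [0.4679 0.0865 0.1058 1.0752]
0.7691147227723183 [0.4679 0.0865 0.1058 4.2168]
0.7691147418091039 [0.4679 0.0865 0.1058 4.2168]
0.7691147424096065 [0.4679 0.0865 0.1058 1.0752]
0.7691147430946017 [0.4679 0.0865 0.1058 4.2168]
0.7691147451823865 [0.4679 0.0865 0.1058 7.3584]
[[0.4615 0.1377 0.1058]
 [0.4215 0.0638 0.1058]
 [0.4743 0.0352 0.1058]
 [0.5143 0.1091 0.1058]]
[[376.4, 216.3], [412.0, 208.8], [397.5, 196.1], [363.0, 202.9]] [[363.7, 203.2], [397.7, 196.3], [412.0, 209.0], [376.8, 216.5]] [[254.4, 210.0], [235.8, 231.2], [264.9, 236.8], [281.4, 214.6]] [[254.7, 209.7], [281.8, 214.7], [265.2, 236.5], [236.0, 231.0]]
```

```bash
cat > plan.py <<'E'
from h import *
s=arm.observe(); Rt=R.from_rotvec(s["ee_rot"]).as_matrix(); p0=s["position"]
print(p0,Rt.round(3).tolist(),s["joints"][-1])
print("clock",s["clock"],"F",s["force"])
yaw=1.0752; zc=.1058; c=np.array([.4679,.0865,zc])
def tgt(P,tip):  # tool-frame mm so that tip at P with height tip
    return (Rt.T@(np.r_[P[:2],tip+.178]-p0)*1e3).round(1)
ty=Rt[:,1]; d=yaw-np.arctan2(ty[1],ty[0]); d=(d+np.pi/2)%np.pi-np.pi/2
print("twist (tool z down => sign -)",-d)
for m,P in zip(M,marks([*c,yaw])): print(m,P.round(4),"shift to tip z .14:",tgt(P,.14))
print("centre tip .20",tgt(c,.20))
def gnd(n,u,z=0):
    i=I[n];q=cv2.undistortPoints(np.array([[u]],float),i["mtx"],i["dist_coeffs"])[0,0]
    v=i["pose"][:3,:3]@np.r_[q,1];o=i["pose"][:3,3];return (o+v*(z-o[2])/v[2])[:2].round(3)
if __name__=="__main__":
  for u in [(400,180),(470,198),(520,142),(495,175),(438,62),(430,160)]: print(u,gnd("scene",u),gnd("scene",u,.15))
  for u in [(245,390),(340,360),(400,320)]: print("side",u,gnd("side",u))
E
python3 plan.py
```

```text
[ 0.21115528 -0.58808572  0.40412723] [[0.941, 0.338, -0.001], [0.338, -0.941, 0.001], [-0.0, -0.001, -1.0]] -0.07514910228489519
clock 0.15 F [-0.04752054  0.35014221  0.01258816]
twist (tool z down => sign -) 0.8402256690651342
[0.042 0.03  0.   ] [0.4615 0.1377 0.1058] shift to tip z .14: [ 480.8 -598.4   86.8]
[-0.042  0.03   0.   ] [0.4215 0.0638 0.1058] shift to tip z .14: [ 418.3 -542.4   86.7]
[-0.042 -0.03   0.   ] [0.4743 0.0353 0.1058] shift to tip z .14: [ 458.3 -497.7   86.7]
[ 0.042 -0.03   0.   ] [0.5143 0.1092 0.1058] shift to tip z .14: [ 520.9 -553.8   86.7]
centre tip .20 [ 469.6 -548.1   26.7]
(400, 180) [ 0.617 -0.231] [0.468 0.043]
(470, 198) [ 0.416 -0.26 ] [0.318 0.021]
(520, 142) [ 0.45  -0.775] [ 0.343 -0.362]
(495, 175) [ 0.417 -0.447] [ 0.319 -0.118]
(438, 62) [ 1.273 -1.771] [ 0.955 -1.102]
(430, 160) [ 0.619 -0.416] [ 0.469 -0.095]
side (245, 390) [ 0.417 -0.205]
side (340, 360) [ 0.568 -0.178]
side (400, 320) [ 0.694 -0.115]
```

move_arm(steps=[[25,-27,0,0.08],[60,-65,0,0.16],[95,-103,0,0.24],[130,-142,0,0.32],[165,-180,0,0.4],[200,-218,0,0.48],[235,-256,0,0.56],[270,-294,0,0.64],[305,-332,0,0.72],[340,-370,0,0.8],[375,-408,10,0.84],[405,-440,25,0.84],[430,-468,45,0.84],[450,-488,60,0.84],[458,-498,67,0.84],[458,-498,67,0.84],[458,-498,67,0.84]], grip=0, grip_force=20)

```text
clock: 2.28
position: [0.4738, 0.0341, 0.3381]
ee_rot: [3.045, -0.772, 0.001]
force: [-0.1, -0.9, 0.4]
width: 0.004
```

```bash
cat > look.py <<'E'
import sys
from h import *
k=sys.argv[1]
s=arm.observe();Rt=R.from_rotvec(s["ee_rot"]).as_matrix()
T=np.eye(4);T[:3,:3]=Rt;T[:3,3]=s["position"];Tw=T@I["wrist"]["T_tool_cam"]
np.save(f"Tw{k}.npy",Tw)
print(s["clock"],"tip",s["position"]+Rt[:,2]*.178,s["force"],s["joints"].round(2))
w=arm.get_image("wrist")[:,:,::-1];cv2.imwrite(f"pics/w{k}.png",w)
a=arm.get_image("side")[:,:,::-1][160:280,190:340];b=arm.get_image("scene")[:,:,::-1][150:270,320:470]
cv2.imwrite(f"pics/ss{k}.png",cv2.resize(np.vstack([np.hstack([a,b])]),None,fx=2.6,fy=2.6,interpolation=cv2.INTER_CUBIC))
if len(sys.argv)>2:print(proj("wrist",marks([.4679,.0865,.1058,1.0752]),Tw))
E
python3 look.py 1 x; python3 plan.py | head -8
```

```text
2.275 tip [0.47388605 0.03394773 0.16013406] [-0.13465895 -0.9341516   0.43141976] [ 0.05  0.29 -0.29  1.99  0.11  0.87 -2.36]
[[200.19258713 298.89351272]
 [320.19674158 299.8206397 ]
 [320.07653403 217.83627106]
 [190.82867316 217.6922135 ]]
[0.47389911 0.03425161 0.33825398] [[0.879, -0.477, 0.001], [-0.477, -0.879, -0.0], [0.001, -0.0, -1.0]] -2.3642229067212437
clock 2.425 F [-0.30281555  0.22654962 -0.04208095]
twist (tool z down => sign -) -0.001316421606111895
[0.042 0.03  0.   ] [0.4615 0.1377 0.1058] shift to tip z .14: [-60.3 -85.   20.2]
[-0.042  0.03   0.   ] [0.4215 0.0638 0.1058] shift to tip z .14: [-60.1  -1.   20.2]
[-0.042 -0.03   0.   ] [0.4743 0.0353 0.1058] shift to tip z .14: [-0.1 -1.1 20.3]
[ 0.042 -0.03   0.   ] [0.5143 0.1092 0.1058] shift to tip z .14: [ -0.3 -85.1  20.3]
centre tip .20 [-30.1 -43.1 -39.8]
```

View pics/w1.png

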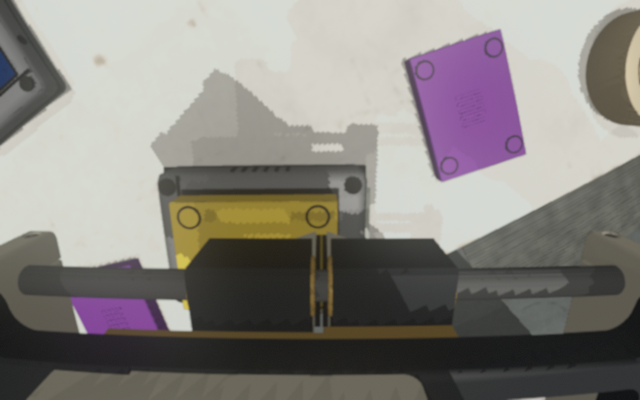

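View pics/ss1.png

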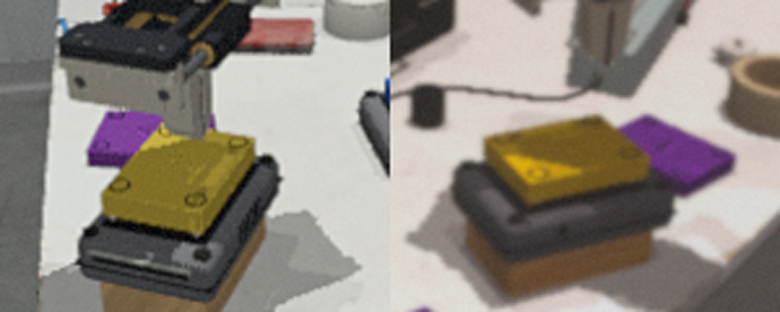

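The wrist view shows the rings at (189,217) and (318,216), within 2.5 px of the fit (about 2 mm). The fingers are over the corner (-42,-30). Now descending.

move_arm(steps=[[0,-1,20,0],[0,-1,40,0],[0,-1,48,0],[0,-1,51,0],[0,-1,53,0],[0,-1,54,0],[0,-1,55,0]])

```text
clock: 3.3
position: [0.4747, 0.0361, 0.2831]
ee_rot: [-3.046, 0.77, -0.001]
force: [0.1, -0.8, 3.8]
width: 0.006
```

move_arm(steps=[[0,0,1,0],[0,0,1,0]])

```text
clock: 3.55
position: [0.4749, 0.0358, 0.2821]
ee_rot: [-3.046, 0.771, -0.002]
force: [1.4, -1.8, 3.9]
width: 0.005
```

move_arm(steps=[[0,0,1,0],[0,0,1,0]])

```text
clock: 3.8
position: [0.475, 0.0357, 0.2811]
ee_rot: [3.045, -0.771, 0.002]
force: [1.5, -2.6, 5.8]
width: 0.005
```

move_arm(steps=[[0,0,1,0],[0,0,2,0],[0,0,2,0]])

```text
clock: 4.18
position: [0.4743, 0.0362, 0.2786]
ee_rot: [-3.046, 0.77, 0.001]
force: [0.4, -0.2, -0.0]
width: 0.003
```

move_arm(steps=[[0,0,1,0],[0,0,2,0],[0,0,2,0]])

```text
clock: 4.55
position: [0.4743, 0.0364, 0.2771]
ee_rot: [3.046, -0.77, -0.0]
force: [-2.9, -0.3, 10.5]
width: 0.005
```

move_arm(steps=[[0,0,1,0],[0,0,2,0],[0,0,2,0]])

```text
clock: 4.92
position: [0.4743, 0.0367, 0.2763]
ee_rot: [-3.046, 0.769, -0.001]
force: [-8.5, -0.8, 28.8]
width: 0.011
```

move_arm(steps=[[0,0,-10,0],[0,0,-30,0],[0,0,-40,0],[0,0,-40,0]])

```text
clock: 5.42
position: [0.4746, 0.0362, 0.3151]
ee_rot: [-3.045, 0.77, -0.002]
force: [0.6, 1.2, 0.8]
width: 0.007
```

```bash
python3 look.py 2
```

```text
5.425 tip [0.47480108 0.03621713 0.13706248] [0.62447729 1.23679216 0.77171973] [ 0.04  0.32 -0.29  2.02  0.12  0.82 -2.38]
```

View pics/ss2.png

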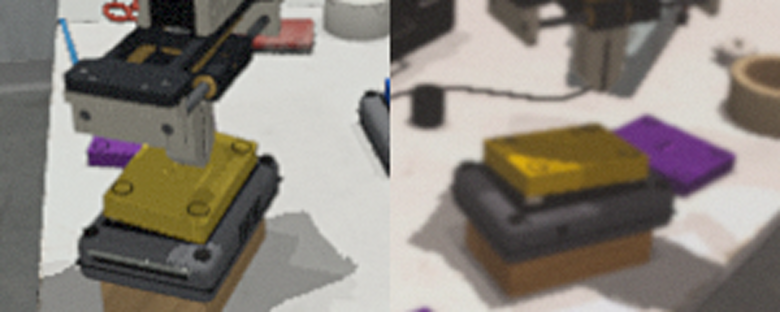

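View pics/w2.png

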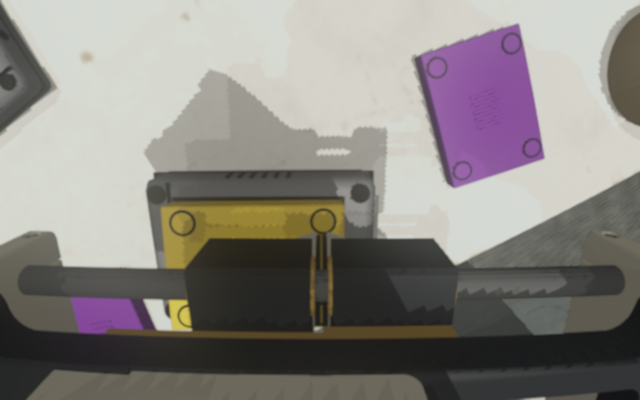

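The cover is tilted, with (-42,-30) down and (+42,+30) up. Next corner: (+42,-30).

move_arm(steps=[[0,-25,0,0],[0,-60,0,0],[1,-87,0,0],[1,-87,10,0],[1,-87,22,0],[1,-87,26,0],[1,-87,29,0],[1,-87,31,0],[1,-87,32,0],[1,-87,33,0],[1,-87,34,0],[1,-87,35,0],[1,-87,36,0]])

```text
clock: 7.2
position: [0.5169, 0.1125, 0.2789]
ee_rot: [-3.045, 0.769, -0.001]
force: [0.2, 0.9, 3.2]
width: 0.003
```

move_arm(steps=[[0,0,1,0],[0,0,2,0],[0,0,2,0]])

```text
clock: 7.58
position: [0.5166, 0.1121, 0.2767]
ee_rot: [3.045, -0.77, -0.0]
force: [-0.7, -0.2, 3.4]
width: 0.006
```

move_arm(steps=[[0,0,1,0],[0,0,2,0],[0,0,2,0]])

```text
clock: 7.95
position: [0.5165, 0.1123, 0.2759]
ee_rot: [3.046, -0.77, 0.001]
force: [-5.8, -1.6, 20.1]
width: 0.005
```

Hard stop at a tip height of about 98 mm, so this corner is home. Lift and move to (+42,+30).

move_arm(steps=[[0,0,-15,0],[0,0,-40,0],[-20,-1,-40,0],[-50,-2,-40,0],[-62,-2,-40,0],[-62,-2,-30,0],[-62,-2,-24,0],[-62,-2,-20,0],[-62,-2,-17,0],[-62,-2,-15,0],[-62,-2,-13,0],[-62,-2,-11,0]])

```text
clock: 9.45
position: [0.4632, 0.1434, 0.2857]
ee_rot: [-3.046, 0.77, -0.0]
force: [0.4, 0.3, -0.4]
width: 0.004
```

move_arm(steps=[[0,0,1,0],[0,0,2,0],[0,0,3,0],[0,0,4,0]])

```text
clock: 9.95
position: [0.463, 0.1436, 0.2819]
ee_rot: [-3.046, 0.77, 0.0]
force: [-3.1, 0.6, 6.3]
width: 0.007
```

move_arm(steps=[[0,0,1,0],[0,0,2,0],[0,0,3,0]])

```text
clock: 10.32
position: [0.4624, 0.1441, 0.279]
ee_rot: [-3.046, 0.769, 0.002]
force: [-6.3, 2.4, 9.1]
width: 0.002
```

move_arm(steps=[[0,0,1,0],[0,0,2,0],[0,0,3,0]])

```text
clock: 10.7
position: [0.4632, 0.1433, 0.2756]
ee_rot: [3.046, -0.77, 0.0]
force: [-0.0, -0.1, 0.6]
width: 0.005
```

move_arm(steps=[[0,0,1,0],[0,0,1,0]])

```text
clock: 10.95
position: [0.4632, 0.1433, 0.2747]
ee_rot: [3.046, -0.77, 0.0]
force: [-0.2, 0.3, 0.5]
width: 0.003
```

move_arm(steps=[[0,0,1,0],[0,0,1,0]])

```text
clock: 11.2
position: [0.4631, 0.1434, 0.2745]
ee_rot: [3.046, -0.77, 0.001]
force: [-3.7, -3.1, 13.1]
width: 0.006
```

move_arm(steps=[[0,0,-15,0],[0,0,-40,0],[0,0,-45,0],[0,0,-45,0]])

```text
clock: 11.7
position: [0.4632, 0.1434, 0.3189]
ee_rot: [-3.045, 0.77, -0.001]
force: [0.2, 0.3, 0.1]
width: 0.006
```

```bash
python3 look.py 3;python3 plan.py | sed -n 2,8p
```

```text
11.7 tip [0.46329932 0.14342822 0.14091517] [0.15093827 0.2830144  0.0813273 ] [-0.16  0.33 -0.32  1.99  0.14  0.84 -2.62]
clock 11.85 F [-0.09308368 -0.08904463 -0.77268264]
twist (tool z down => sign -) 0.000305168588710103
[0.042 0.03  0.   ] [0.4615 0.1377 0.1058] shift to tip z .14: [1.4 5.5 0. ]
[-0.042  0.03   0.   ] [0.4215 0.0638 0.1058] shift to tip z .14: [ 1.4 89.5  0.1]
[-0.042 -0.03   0.   ] [0.4743 0.0353 0.1058] shift to tip z .14: [61.4 89.5  0.1]
[ 0.042 -0.03   0.   ] [0.5143 0.1092 0.1058] shift to tip z .14: [61.4  5.5 -0. ]
centre tip .20 [ 31.4  47.6 -60. ]
```

View pics/ss3.png

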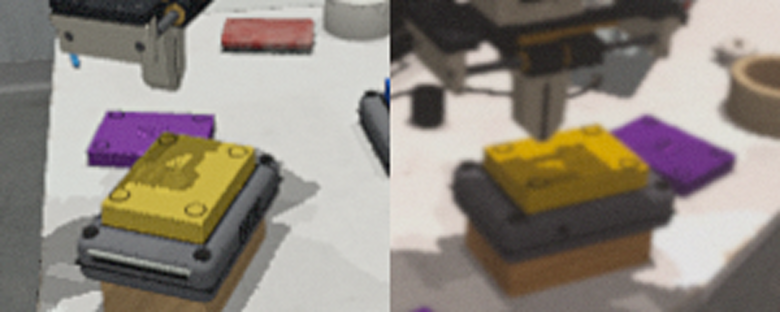

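Three corners are down and the cover looks low and level. Now the last corner (-42,+30), pressed to its stop.

move_arm(steps=[[0,25,0,0],[0,60,0,0],[0,90,0,0],[0,90,10,0],[0,90,24,0],[0,90,30,0],[0,90,34,0],[0,90,36,0],[0,90,38,0],[0,90,40,0],[0,90,41,0]])

```text
clock: 13.22
position: [0.4203, 0.0642, 0.2777]
ee_rot: [3.046, -0.77, 0.0]
force: [-0.1, -0.6, 0.8]
width: 0.004
```

move_arm(steps=[[0,0,1,0],[0,0,2,0],[0,0,2,0]])

```text
clock: 13.6
position: [0.4203, 0.0642, 0.2757]
ee_rot: [3.046, -0.77, -0.0]
force: [-1.1, 0.3, -0.2]
width: 0.01
```

move_arm(steps=[[0,0,1,0],[0,0,2,0],[0,0,2,0]])

```text
clock: 13.98
position: [0.4204, 0.0643, 0.2745]
ee_rot: [3.046, -0.77, 0.001]
force: [-4.4, -2.7, 16.4]
width: 0.005
```

Hard stop at the same height, 96.5 mm. Back off and check.

move_arm(steps=[[0,0,-15,0],[0,0,-40,0],[10,20,-80,0],[20,60,-110,0],[20,110,-120,0],[20,150,-120,0],[20,150,-120,0],[20,150,-120,0]])

```text
clock: 14.98
position: [0.3669, -0.0769, 0.3938]
ee_rot: [-3.045, 0.77, -0.001]
force: [-0.8, 0.8, -0.7]
width: 0.005
```

```bash
python3 look.py 4 x
python3 - <<'E'
import cv2
a=cv2.imread("pics/ss4.png");print(a.shape)
cv2.imwrite("pics/s4a.png",cv2.resize(a[60:,:390],None,fx=2,fy=2));cv2.imwrite("pics/s4b.png",cv2.resize(a[60:,390:],None,fx=2,fy=2))
E
```

```text
14.975 tip [ 0.36694628 -0.07684396  0.21579448] [-0.83971157  0.83268689 -0.72893942] [ 0.26  0.05 -0.2   2.13  0.01  0.97 -2.01]
[[ 49.25445977 216.19740347]
 [141.51349885 216.89702924]
 [131.63168606 144.36151661]
 [ 35.48803562 146.21197924]]
(312, 780, 3)
```

View pics/s4a.png

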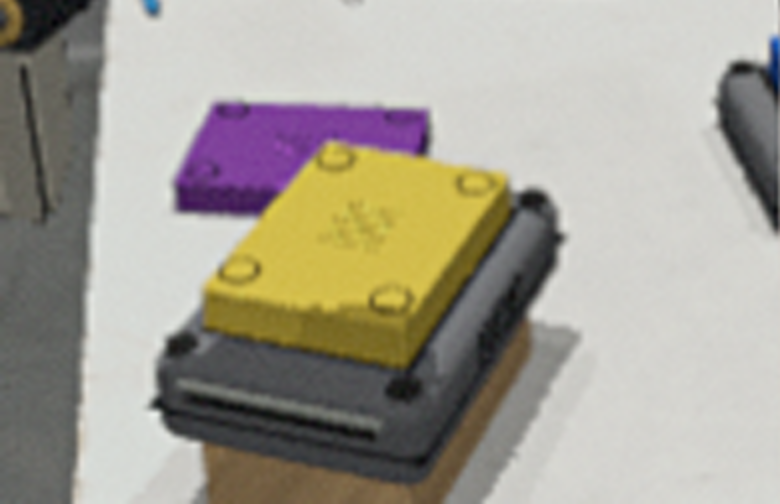

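View pics/s4b.png

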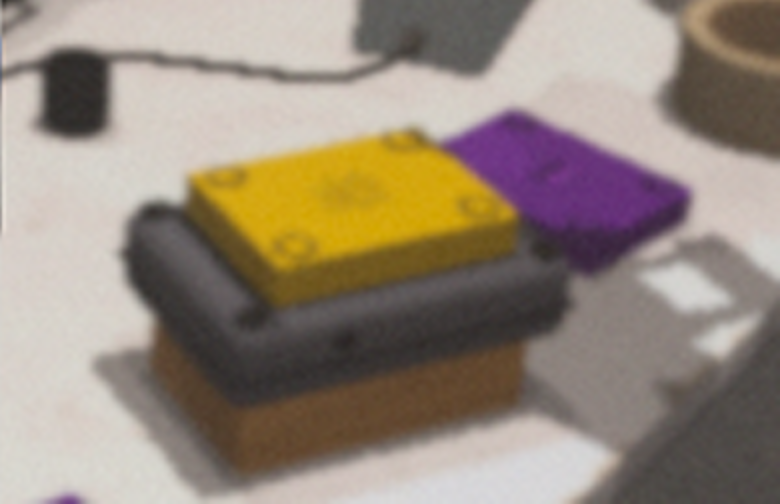

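View pics/w4.png

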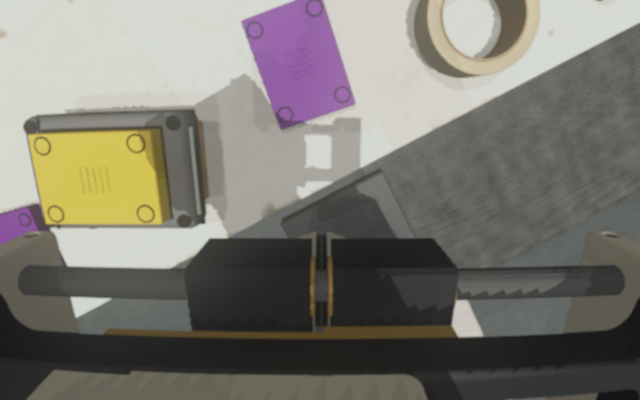

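Both views show the rim flush on the printer back, with no dark gap. I check this by triangulating the four rings.

```bash
python3 - <<'E'
from h import *
S=np.array([(335,157),(239,270),(391,299),(475,182)],float)   # ++,-+,--,+-
C=np.array([(295,247),(478,205),(404,140),(226,176)],float)
S=np.c_[S[:,0]/5.2+190,(S[:,1]/2+60)/2.6+160];C=np.c_[C[:,0]/5.2+320,(C[:,1]/2+60)/2.6+150]
def f(q):
    q=q.reshape(4,3);return np.r_[(proj("side",q)-S).ravel(),(proj("scene",q)-C).ravel()]
r=least_squares(f,marks([.4679,.0865,.1,1.0752]).ravel());Q=r.x.reshape(4,3);print(Q.round(4),r.cost)
c=Q.mean(0);n=np.linalg.svd(Q-c)[2][2];print(c,np.degrees(np.arccos(abs(n[2]))))
print("force",arm.observe()["force"])
E
```

```text
[[0.4603 0.1384 0.0972]
 [0.421  0.0638 0.0972]
 [0.4738 0.0352 0.0969]
 [0.5133 0.1093 0.0971]] 0.5032058915292628
[0.46708743 0.08667873 0.09709824] 0.1961891076671196
force [ 0.04964349 -0.16014571 -0.12490611]
```

The four corners lie at 96.9 to 97.2 mm, 8.7 mm lower than before. The tilt is 0.2° and the horizontal shift is under 1 mm. Handing in.

```bash
python3 -c "
from cell import arm
print(arm.sign_off())"
```

```text
the job is handed in; nothing more can be done
None
```

The yellow cover is down on its printer at all four corners, and the job was handed in at about 15 s of the 38 s allowed. `sign_off` gives no verdict, so the result rests on my own checks.

- **Pressing:** I pressed with the closed fingers at the ringed corners in the order (-42,-30), (+42,-30), (+42,+30), (-42,+30). After the first corner the pictures showed the cover tilted. I did not measure that angle, so the 2.3° needed on the way is not confirmed by a number. The last corner was already down when I reached it and only met its hard stop.
- **Final position:** triangulating the rings puts all four at 96.9 to 97.2 mm, against about 106 mm at the start. That is an 8.7 mm drop where 9 mm was expected, within camera accuracy. The tilt is 0.2° and the sideways shift under 1 mm.
- **Contact:** both fixed camera views show no gap under the rim. The arm stands clear with near-zero force, and the blue-covered printer was never approached.
- **Disagreements:** at the (+42,+30) corner the fingers pressed about 6 mm off the mark, towards the outside, and the clip still went in. The highest force I read was 29 N at the first corner, above the 20 N the task calls harmless.

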